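Sort a donated stack into the stock trays

ROBOT

A 7-joint arm with a two-finger parallel gripper is mounted at the origin on the work surface. World frame = base frame: x ahead of the robot, y to its left, z up, the work surface at z = 0. Lengths are in m, angles in degrees, forces in N, time in s.
With the tool pointing down it reaches from about 0.4 to 0.925 m from the base axis. Payload 5.6 kg.
Tool frame: the origin (TCP) lies at the very end of the fingers, on their centre line; the grasp point (between the pads) lies 19 mm behind it (grasp_offset is the distance from the TCP to the grasp point, in m); z points along the fingers, y is the direction in which the jaws open and shut (so a half turn about z gives the same grasp; the last joint's range is limited). The gripper opens to 85 mm and grips with 20 to 120 N. Pads are 22 mm wide; open, the fingers measure 114 mm over their backs; the gripper's body (76 mm by 85 mm) begins 54 mm behind the grasp point. The pads swing forward as they close: fully open they stand 13 mm farther back than shut.
Start: joints at [64.4, 26.786, -0.665, 91.828, 0.344, 61.387, -3.226], TCP at [0.255, -0.598, 0.231] pointing down, gripper open.
Joint ranges: [-144.91, 144.91], [-17.63, 115.5], [-89.93, 88.59], [15.96, 139.68], [-74.01, 254.01], [8.47, 105.57], [-167.45, 167.45]. Speed limits (degrees/s): [147.25, 147.25, 180, 180, 180, 180, 180].

INTERFACE

Orientations are given as a 3x3 rotation matrix whose columns are the frame's x, y, z axes.
In Python, from station import state, camera, close_job, grasp_offset gives the robot as it stands.
- The arm moves only by the shell command python3 -m creep 'ROWS' [FORCE]. ROWS is JSON, a list of rows, each an object of numbers: "dx", "dy", "dz": the shift along the tool's x, y, z in mm; "rx", "ry", "rz": the turn, a rotation vector about the tool's x, y, z in rad; "fingers": the finger opening in mm, from 0 to 85.4. In form: [{"dx": .., "dy": .., "dz": .., "rx": .., "ry": .., "rz": .., "fingers": ..}, ...]. A call has 1 to 10 rows; each row is the pose to reach, as a shift and turn from the pose measured when the call began, along the tool's axes at that moment; what a row does not reach only later rows make up. A row lasts 1/12 s, in which the tool goes at most 41.7 mm and 7.16 degrees, less where a joint would pass 70% of its speed; a pose out of reach is approached as far as the arm can. A call with a gripper value outside its range is refused whole. The fingers move at their own pace and stop on an object; FORCE is the grip in N (left out, the last holds). Time passes only in rows, so rows that repeat a pose let the fingers close. It gives the time, the measured TCP pose, the force and the opening at its end, in the units of the state.
- state(): the state, without advancing time (a new reading comes with each control period).
- camera(name): name is "scene" or "top" or "wrist"; returns a dict with "pixels" (480x640x3 uint8, blue, green, red), "intrinsics" (3x3 intrinsics, pixels), "position" and "orientation" of the camera in the world; the wrist camera has in their place "hand_eye" (4x4, takes a point from camera to tool coordinates, whose origin is the TCP and whose axes are the flange's). Camera axes: x right, y up, looking along -z (the intrinsics and any distortion apply to the point x, -y, -z); pixel columns grow to the right and rows downward; lengths in m; the calibration is good to about 2 mm. The wrist camera is an equidistant fisheye: a pixel r from the principal point sees the ray r / f radians off the axis. A picture is of the moment at which its call begins: read the wrist's pose just before it. There is no depth.
- close_job(): hands the job in, once; it reports no verdict.
The state is a dict: "clock": time; "joint_positions": joint angles; "dq": joint speeds; "tau": joint torques, N m; "tool_pos": TCP position; "ee_rot": TCP orientation; "contact_force": force on the tool from outside, world axes, zero at the start; "ft_torque": the same for the moment, N m; "finger_gap": opening from 0.0 (shut) to 1.0 (fully open).
Only numpy, scipy, OpenCV 4.12 (cv2) and the standard library are available. Lean on these libraries where they do the work, as an engineer would, in place of code of your own. Each camera call takes 0.05 s, during which the arm holds its last target. There are 200 camera calls.

TASK

Take the stack of donated food on the table apart and sort it: set the carton and each of the three tins down upright in the stock tray that already holds one of its kind, in the middle of the sheet of paper in front of its twin, the carton lying flat and the oblong ones squared up with their twin. Set each one down gently rather than dropping it, and leave the honey jar and the mug where they stand.

Things in the scene. Friction and masses are not known exactly. Their poses are not given: they have to be found in the camera images.
- carton: Loose pale carton with brown side panels and a grey stripe, bottom of the stack, lying flat on the table: 58 mm (x) by 120 mm (y), 40 mm high, 0.2-0.4 kg. Origin: centre of its underside; z up.
- flat_tin: Loose flat oblong bare-metal tin with rounded corners, lying on the carton, its long side roughly along the carton's: 54 mm (x) by 92 mm (y), 24 mm high, 0.1-0.2 kg. Origin: centre of its underside; z up.
- round_tin: Loose low round tin with a paper label and a brass lid, standing on the flat tin: 54 mm diameter, 34 mm high, 0.1-0.2 kg. Origin: centre of its underside; z up.
- tall_tin: Loose slim round tin with a paper label, top of the stack, standing on the round tin: 40 mm diameter, 64 mm high, 0.08-0.15 kg. Origin: centre of its underside; z up. The top of the stack is 162 mm above the table.
- tray_carton: Fixed cardboard tray, 192 x 162 mm, walls 12 mm high, floor 3 mm thick, holding a stuck-down carton (twin, same size as the loose one). Origin: at table level (3 mm below the floor's top) under the middle of the free place, an 80 x 136 mm paper sheet. Tray +x points to the twin, near face at x = 64 mm; an oblong twin's long side is along y. Wall inner faces: x = -59, 127, y = +-78 mm.
- tray_flat_tin: Fixed cardboard tray, 192 x 162 mm, walls 12 mm high, floor 3 mm thick, holding a stuck-down flat oblong tin (twin, same size as the loose one). Origin: at table level (3 mm below the floor's top) under the middle of the free place, an 80 x 136 mm paper sheet. Tray +x points to the twin, near face at x = 64 mm; an oblong twin's long side is along y. Wall inner faces: x = -59, 127, y = +-78 mm.
- tray_round_tin: Fixed cardboard tray, 192 x 162 mm, walls 12 mm high, floor 3 mm thick, holding a stuck-down low round tin (twin, same size as the loose one). Origin: at table level (3 mm below the floor's top) under the middle of the free place, an 80 x 136 mm paper sheet. Tray +x points to the twin, near face at x = 64 mm; an oblong twin's long side is along y. Wall inner faces: x = -59, 127, y = +-78 mm.
- tray_tall_tin: Fixed cardboard tray, 192 x 162 mm, walls 12 mm high, floor 3 mm thick, holding a stuck-down slim tall tin (twin, same size as the loose one). Origin: at table level (3 mm below the floor's top) under the middle of the free place, an 80 x 136 mm paper sheet. Tray +x points to the twin, near face at x = 64 mm; an oblong twin's long side is along y. Wall inner faces: x = -59, 127, y = +-78 mm.
- jar: Loose honey jar of amber glass with a brass cap, 56 mm diameter, 85 mm high, standing among the trays; not to be disturbed. Origin: centre of its underside.
- mug: Loose white mug, 68 mm diameter, 85 mm high, with a handle on its +y side, standing among the trays; not to be disturbed. Origin: centre of its underside.
Things that resemble listed ones, but are neither listed nor needed, are in the scene too. Leave any purple look-alike of the carton alone.

How it is judged (in metres and radians):
At the end, for the whole second after the job is handed in: Each of the four things stands at rest, upright (within 0.08 rad) and right on the floor of the tray with its twin, within 15 mm of the middle of the sheet; the carton and the flat tin lie parallel to their twin within 0.2 rad (horizontal distance between carton and tray_carton below 0.015 m and z of carton in the frame of tray_carton between -0.002 and 0.008 m and angle between each of carton, flat_tin, round_tin, tall_tin's own z axis and vertical below 0.08 rad and linear speed of each of carton, flat_tin, round_tin, tall_tin below 0.02 m/s and angle between the y axis of carton and the y axis of tray_carton, either way round below 0.2 rad and horizontal distance between flat_tin and tray_flat_tin below 0.015 m and z of flat_tin in the frame of tray_flat_tin between -0.002 and 0.008 m and angle between the y axis of flat_tin and the y axis of tray_flat_tin, either way round below 0.2 rad and horizontal distance between round_tin and tray_round_tin below 0.015 m and z of round_tin in the frame of tray_round_tin between -0.002 and 0.008 m and horizontal distance between tall_tin and tray_tall_tin below 0.015 m and z of tall_tin in the frame of tray_tall_tin between -0.002 and 0.008 m); the robot touches nothing.
It fails at once if a tin or the carton falls freely (faster than 0.7 m/s with no finger touching it: a drop of about 25 mm) ((linear speed of carton above 0.7 m/s and contact force between the fingers and carton below 0.01 N) or (linear speed of flat_tin above 0.7 m/s and contact force between the fingers and flat_tin below 0.01 N) or (linear speed of round_tin above 0.7 m/s and contact force between the fingers and round_tin below 0.01 N) or (linear speed of tall_tin above 0.7 m/s and contact force between the fingers and tall_tin below 0.01 N)).
It fails at once if the jar or the mug is shifted by more than 20 mm or tipped (distance of any of jar, mug from where it was at the start of the episode above 0.02 m or angle between any of jar, mug's own z axis and vertical above 0.3 rad).
It also fails if it takes over 128 s, if anything falls off the work surface, if the arm or the gripper's body presses on something with over 40 N, if the wrist force passes 120 N, or if a joint passes its speed limit or range.

## Working session

There is one attempt and no reset: what is moved stays moved. The work goes in short steps, Python scripts to look and compute and a shell command to move; the robot and the scene stay as the last step left them, time stands still between calls to the robot, and variables do not carry over. Pictures are saved under pics/ and viewed, about 12 in all and at most 16, crops included, and the job is handed in when it is done.

```bash
ls; mkdir -p pics; python3 - <<'E'
from station import state, camera, grasp_offset
import cv2,numpy as np
s=state();print(s, grasp_offset)
for n in ("scene","top","wrist"):
    c=camera(n);cv2.imwrite(f"pics/{n}0.png",c["pixels"])
    print(n,{k:np.round(v,4).tolist() for k,v in c.items() if k!="pixels"})
E
```

```text
pics
{'clock': 0.0, 'joint_positions': array([64.40139601, 26.83615202, -0.66513938, 91.88202794,  0.34363424,
       61.38646705, -3.22672797]), 'dq': array([-0.01282485, -0.06332802,  0.05241597,  0.00210513, -0.04714035,
       -0.03843635,  0.0469392 ]), 'tau': array([-8.08240429e-05, -5.32382762e+01,  2.16725160e-02, -2.51304889e+01,
        1.14149324e-02,  7.61192059e-03,  2.75931384e-06]), 'tool_pos': array([ 0.25510064, -0.59723209,  0.23032861]), 'ee_rot': array([[ 9.19612515e-01,  3.92825867e-01, -8.12762287e-04],
       [ 3.92826689e-01, -9.19611136e-01,  1.59694067e-03],
       [-1.20105646e-04, -1.78784135e-03, -9.99998395e-01]]), 'contact_force': array([ 0.54687014, -0.22387629, -0.40453862]), 'ft_torque': array([0.0140757 , 0.03434606, 0.0380683 ]), 'finger_gap': 0.995445170687774} 0.0187
scene {'intrinsics': [[577.1708, 0.0, 325.3762], [0.0, 577.1708, 237.306], [0.0, 0.0, 1.0]], 'position': [1.4047, 0.2209, 0.9419], 'orientation': [[-0.2503, -0.6522, 0.7155], [0.9681, -0.1643, 0.189], [-0.0057, 0.74, 0.6726]]}
top {'intrinsics': [[618.5052, 0.0, 330.4318], [0.0, 618.5052, 251.1844], [0.0, 0.0, 1.0]], 'position': [0.372, 0.0172, 1.423], 'orientation': [[-0.0043, 0.9943, -0.1063], [-0.9999, -0.0031, 0.0119], [0.0115, 0.1064, 0.9943]]}
wrist {'intrinsics': [[371.6483, 0.0, 319.577], [0.0, 371.6483, 241.0485], [0.0, 0.0, 1.0]], 'hand_eye': [[-0.0001, 0.9553, 0.2956, 0.0761], [1.0, -0.0005, 0.0021, 0.001], [0.0021, 0.2956, -0.9553, -0.1421], [0.0, 0.0, 0.0, 1.0]]}
```

View pics/top0.png

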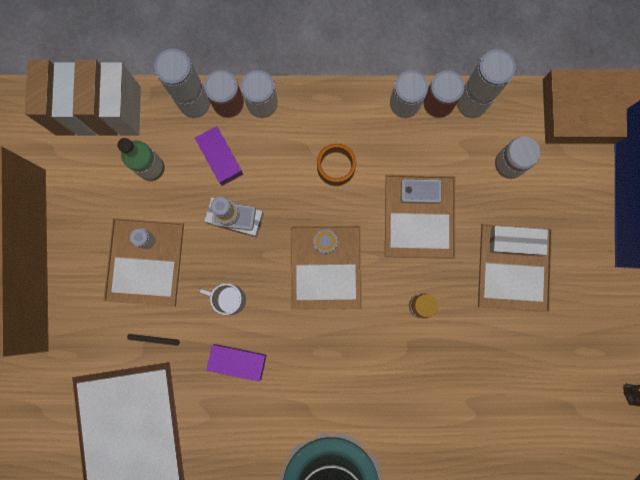

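View pics/scene0.png

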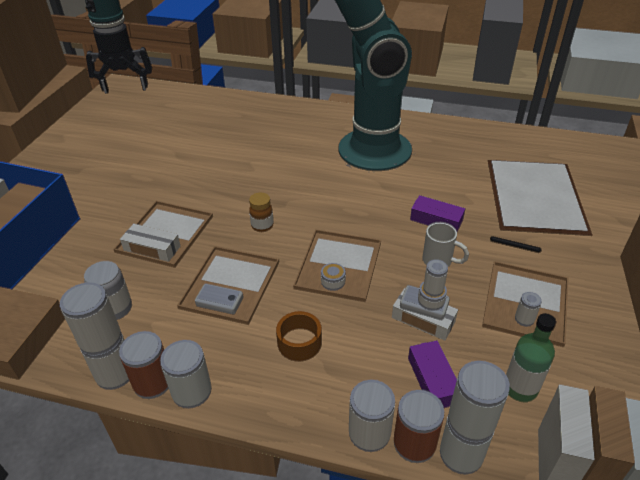

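The top view shows the stack at about (233,215). The tray sheets are at (143,277) tall, (326,282) round, (420,231) flat and (514,282) carton. The mug is at (227,299) and the jar at (425,306). The scene view agrees.

```bash
cat > h.py <<'E'
import cv2,numpy as np
from station import state,camera
def ray(c,u,v):
    K=c["intrinsics"];d=np.array([(u-K[0,2])/K[0,0],-(v-K[1,2])/K[1,1],-1.]);return np.asarray(c["position"]),np.asarray(c["orientation"])@d
def at(c,u,v,z):
    p,d=ray(c,u,v);return p+d*(z-p[2])/d[2]
def proj(c,P):
    q=np.asarray(c["orientation"]).T@(np.asarray(P)-c["position"]);K=c["intrinsics"];return K[0,0]*q[0]/-q[2]+K[0,2],-K[1,1]*q[1]/-q[2]+K[1,2]
def wray(c,s,u,v):
    K=c["intrinsics"];a=np.array([u-K[0,2],v-K[1,2]]);r=np.hypot(*a);t=r/K[0,0]
    d=np.array([a[0]/r*np.sin(t),-a[1]/r*np.sin(t),-np.cos(t)]);H=np.asarray(c["hand_eye"]);R=s["ee_rot"]
    return s["tool_pos"]+R@H[:3,3],R@H[:3,:3]@d
def wat(c,s,u,v,z):
    p,d=wray(c,s,u,v);return p+d*(z-p[2])/d[2]
E
python3 - <<'E'
from h import *
c=camera("top");im=c["pixels"]
hsv=cv2.cvtColor(im,cv2.COLOR_BGR2HSV)
m=((hsv[...,1]<50)&(hsv[...,2]>140)).astype(np.uint8)
print(im[282,326],im[231,420],im[270,326])
for n,(u,v) in dict(tall=(143,277),round=(326,285),flat=(420,233),carton=(514,285)).items():
    w=np.zeros_like(m);w[v-28:v+28,u-40:u+40]=1
    k,l,st,ce=cv2.connectedComponentsWithStats(m*w)
    cn,_=cv2.findContours((l==l[v,u]).astype(np.uint8),0,1)
    r=cv2.minAreaRect(max(cn,key=cv2.contourArea));b=cv2.boxPoints(r)
    P=np.array([at(c,*q,.003) for q in b]);M=P.mean(0);e=P[1:]-P[:-1];L=np.linalg.norm(e,axis=1);i=np.argmax(L)
    y=e[i]*np.sign(e[i][1]);print(n,r,M.round(4),L.round(3),"yaw of y axis-90",np.degrees(np.arctan2(-y[0],y[1])).round(2))
cv2.imwrite("pics/st.png",cv2.resize(im[185:245,193:273],None,fx=10,fy=10,interpolation=2))
s=camera("scene")["pixels"]
cv2.imwrite("pics/ss.png",cv2.resize(s[235:345,375:475],None,fx=5.45,fy=5.45,interpolation=2))
E
```

```text
[176 174 176] [173 173 174] [172 171 171]
tall ((142.22647094726562, 276.4427185058594), (60.279300689697266, 35.42147445678711), 4.23639440536499) [0.4671 0.4316 0.003 ] [0.081 0.138 0.081] yaw of y axis-90 -4.45
round ((325.5, 281.5), (35.0, 59.0), 90.0) [0.454  0.0118 0.003 ] [0.136 0.08  0.135] yaw of y axis-90 -0.19
flat ((419.3923645019531, 230.48358154296875), (58.140933990478516, 34.554954528808594), 1.5481576919555664) [ 0.5717 -0.2066  0.003 ] [0.081 0.136 0.081] yaw of y axis-90 -1.7
carton ((513.8059692382812, 281.814208984375), (59.92661666870117, 35.08906555175781), 3.945185899734497) [ 0.4517 -0.4222  0.003 ] [0.081 0.139 0.081] yaw of y axis-90 -4.15
```

View pics/st.png

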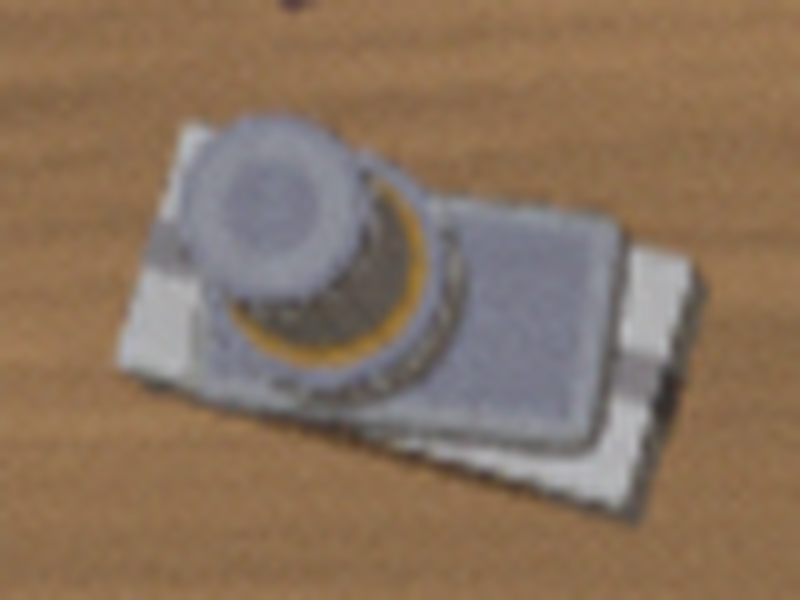

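View pics/ss.png

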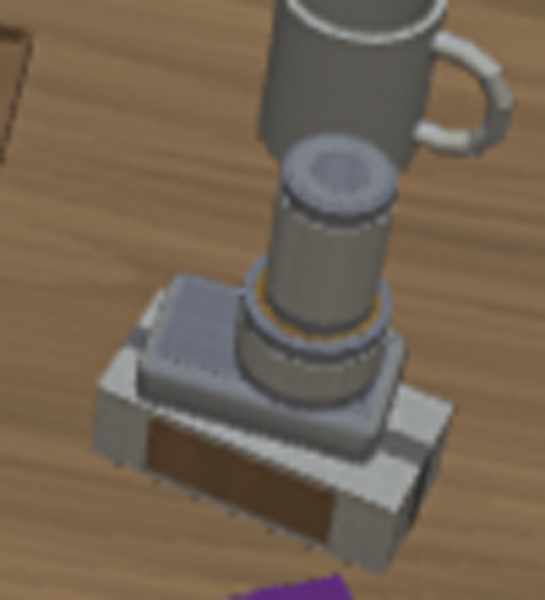

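The enlarged views give these crop pixels:
- **Tall lid:** centre (275,208).
- **Round lid:** centre about (314,259).
- **Flat tin:** right edge from (622,218) to (595,448).
- **Carton top corners:** (190,120), (118,365), (630,510) and (690,255).

```bash
python3 - <<'E'
from h import *
c=camera("top")
f=lambda x,y,z:at(c,193+x/10-.45,185+y/10-.45,z)
print("tall",f(275,208,.162)[:2]);print("round",f(314,259,.098)[:2])
def box(ps,z):
    P=np.array([f(*p,z) for p in ps]);print(P.mean(0)[:2],[ (np.linalg.norm(e).round(3),np.degrees(np.arctan2(e[1],e[0])).round(1)) for e in np.roll(P,-1,0)-P])
print("carton");box([(190,120),(118,365),(630,508),(690,255)],.04)
print("flat");box([(205,155),(190,380),(595,447),(622,215)],.064)
s=camera("scene")
g=lambda x,y,z:at(s,375+x/5.45-.4,235+y/5.45-.4,z)[:2]
print("scene tall",g(339,175,.162),"round",g(317,305,.098))
print("mug top",at(c,227,299,.085)[:2],"jar",at(c,426,306,.085)[:2])
# expected shift rows
st=state();R=st["ee_rot"];print(R.T@(np.array([f(275,208,.162)[0],f(275,208,.162)[1],.25])-st["tool_pos"]))
E
```

```text
tall [0.60262551 0.22934701]
round [0.60311657 0.23152297]
carton
[0.60113555 0.21979784] [(np.float64(0.058), np.float64(164.7)), (np.float64(0.12), np.float64(-105.9)), (np.float64(0.059), np.float64(-12.8)), (np.float64(0.118), np.float64(74.6))]
flat
[0.60000411 0.21718132] [(np.float64(0.051), np.float64(177.2)), (np.float64(0.091), np.float64(-99.6)), (np.float64(0.052), np.float64(-6.1)), (np.float64(0.094), np.float64(81.6))]
scene tall [0.6037844 0.2277417] round [0.60638474 0.22801974]
mug top [0.41219817 0.22437713] jar [ 0.39540562 -0.20469345]
[ 0.64429298 -0.62404188 -0.01873173]
```

```bash
cat > to.py <<'E'
import sys
from h import *
from scipy.spatial.transform import Rotation as Ro
s=state();R=s["ee_rot"]
def to(x,y,z,psi):
    a=np.radians(psi);T=np.array([[np.cos(a),np.sin(a),0],[np.sin(a),-np.cos(a),0],[0,0,-1.]])
    print("shift",(R.T@(np.array([x,y,z])-s["tool_pos"])*1000).round(1),"rot",Ro.from_matrix(R.T@T).as_rotvec().round(4))
print("t",round(s["clock"],2),"pos",s["tool_pos"].round(4),"psi",np.degrees(np.arctan2(R[1,0],R[0,0])).round(2),"gap",round(s["finger_gap"]*85.4,1),"F",s["contact_force"].round(1))
if len(sys.argv)>1: to(*map(float,sys.argv[1:]))
E
python3 -m creep '[{"dx":645,"dy":-624,"dz":-19,"rz":-1.168},{"dx":645,"dy":-624,"dz":-19,"rz":-1.168},{"dx":645,"dy":-624,"dz":-19,"rz":-1.168},{"dx":645,"dy":-624,"dz":-19,"rz":-1.168},{"dx":645,"dy":-624,"dz":-19,"rz":-1.168},{"dx":645,"dy":-624,"dz":-19,"rz":-1.168},{"dx":645,"dy":-624,"dz":-19,"rz":-1.168},{"dx":645,"dy":-624,"dz":-19,"rz":-1.168},{"dx":645,"dy":-624,"dz":-19,"rz":-1.168},{"dx":645,"dy":-624,"dz":-19,"rz":-1.168}]' 30
python3 to.py .603 .2285 .25 90
```

```text
t 0.35 pos [ 0.2553 -0.5976  0.2311] psi 23.13 gap 85.4 F [-0.7  0.2 -0.4]
shift [ 644.3 -623.1  -18.7] rot [-4.0000e-04 -2.0000e-04 -1.1671e+00]validation failed for argument at $[0]...
```

```bash
python3 -m creep '[{"dx":645,"dy":-624,"dz":-19,"rx":0,"ry":0,"rz":-1.168,"fingers":85}]' 30
python3 -m creep '[{"dx":40,"dy":-30,"dz":0,"rx":0,"ry":0,"rz":-0.1,"fingers":85}]' 30
python3 to.py .603 .2285 .25 90
```

```text
clock: 0.43
tool_pos: [0.2661, -0.5653, 0.2314]
ee_rot: [[0.868, 0.496, -0.003], [0.496, -0.868, -0.004], [-0.005, 0.002, -1.0]]
contact_force: [-1.2, -0.5, 0.8]
finger_gap: 0.991
clock: 0.52
tool_pos: [0.2845, -0.5212, 0.2308]
ee_rot: [[0.814, 0.581, -0.004], [0.581, -0.814, -0.006], [-0.006, 0.002, -1.0]]
contact_force: [0.9, 0.8, 0.7]
finger_gap: 0.999
t 0.52 pos [ 0.2845 -0.5212  0.2308] psi 35.54 gap 85.3 F [0.9 0.8 0.7]
shift [ 694.8 -424.9  -24.6] rot [-8.000e-04  6.900e-03 -9.505e-01]
```

All keys are needed in every row.

```bash
python3 -m creep '[{"dx":695,"dy":-425,"dz":-25,"rx":0,"ry":0.007,"rz":-0.95,"fingers":85},{"dx":695,"dy":-425,"dz":-25,"rx":0,"ry":0.007,"rz":-0.95,"fingers":85},{"dx":695,"dy":-425,"dz":-25,"rx":0,"ry":0.007,"rz":-0.95,"fingers":85},{"dx":695,"dy":-425,"dz":-25,"rx":0,"ry":0.007,"rz":-0.95,"fingers":85},{"dx":695,"dy":-425,"dz":-25,"rx":0,"ry":0.007,"rz":-0.95,"fingers":85},{"dx":695,"dy":-425,"dz":-25,"rx":0,"ry":0.007,"rz":-0.95,"fingers":85},{"dx":695,"dy":-425,"dz":-25,"rx":0,"ry":0.007,"rz":-0.95,"fingers":85},{"dx":695,"dy":-425,"dz":-25,"rx":0,"ry":0.007,"rz":-0.95,"fingers":85},{"dx":695,"dy":-425,"dz":-25,"rx":0,"ry":0.007,"rz":-0.95,"fingers":85},{"dx":695,"dy":-425,"dz":-25,"rx":0,"ry":0.007,"rz":-0.95,"fingers":85}]' >/dev/null
python3 to.py .603 .2285 .25 90
```

```text
t 1.35 pos [ 0.4486 -0.1349  0.2415] psi 89.96 gap 85.2 F [-0.8  0.2 -0.5]
shift [363.5 154.1  -8.6] rot [ 0.0002  0.0002 -0.0008]
```

```bash
python3 -m creep '[{"dx":363,"dy":154,"dz":-9,"rx":0,"ry":0,"rz":0,"fingers":85},{"dx":363,"dy":154,"dz":-9,"rx":0,"ry":0,"rz":0,"fingers":85},{"dx":363,"dy":154,"dz":-9,"rx":0,"ry":0,"rz":0,"fingers":85},{"dx":363,"dy":154,"dz":-9,"rx":0,"ry":0,"rz":0,"fingers":85},{"dx":363,"dy":154,"dz":-9,"rx":0,"ry":0,"rz":0,"fingers":85},{"dx":363,"dy":154,"dz":-9,"rx":0,"ry":0,"rz":0,"fingers":85},{"dx":363,"dy":154,"dz":-9,"rx":0,"ry":0,"rz":0,"fingers":85},{"dx":363,"dy":154,"dz":-9,"rx":0,"ry":0,"rz":0,"fingers":85},{"dx":363,"dy":154,"dz":-9,"rx":0,"ry":0,"rz":0,"fingers":85},{"dx":363,"dy":154,"dz":-9,"rx":0,"ry":0,"rz":0,"fingers":85}]' >/dev/null
python3 to.py .603 .2285 .25 90
python3 - <<'E'
from h import *
s=state();c=camera("wrist");cv2.imwrite("pics/w1.png",c["pixels"]);np.savez("w1.npz",**s,**c)
E
```

```text
t 2.18 pos [0.6031 0.2336 0.2505] psi 90.19 gap 85.0 F [-0.7  1.1 -0.1]
shift [-5.1 -0.1  0.5] rot [ 0.0005 -0.003   0.0034]
```

View pics/w1.png

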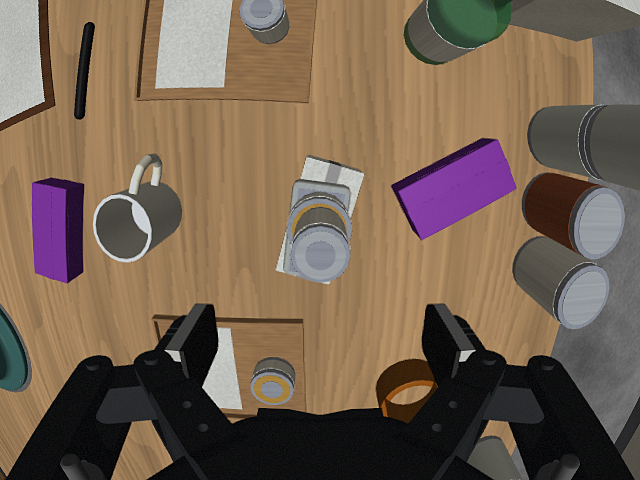

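The wrist view shows the tall lid centre at about (320,255) and the carton corners at about (310,156), (364,170), (328,283) and (277,271). The fingers sit symmetrically around it.

```bash
python3 - <<'E'
from h import *
c=dict(np.load("w1.npz"));s=c
print("tall",wat(c,s,320,255,.162)[:2])
P=np.array([wat(c,s,*p,.04) for p in [(310,156),(364,170),(328,283),(277,271)]]);print(P[:,:2].round(3),P.mean(0)[:2])
print("tall sheet",[wat(c,s,u,v,.003)[:2].round(3) for u,v in [(155,88),(224,88)]])
E
python3 -m creep '[{"dx":-5,"dy":0,"dz":50,"rx":0,"ry":-0.003,"rz":0.003,"fingers":72},{"dx":-5,"dy":0,"dz":80,"rx":0,"ry":-0.003,"rz":0.003,"fingers":72},{"dx":-5,"dy":0,"dz":80,"rx":0,"ry":-0.003,"rz":0.003,"fingers":72},{"dx":-5,"dy":0,"dz":80,"rx":0,"ry":-0.003,"rz":0.003,"fingers":72}]'
python3 to.py .603 .2285 .115 90
```

```text
tall [0.60426706 0.22829441]
[[0.595 0.285]
 [0.646 0.272]
 [0.613 0.156]
 [0.56  0.169]] [0.60349147 0.22016408]
tall sheet [array([0.423, 0.364]), array([0.503, 0.357])]
clock: 2.57
tool_pos: [0.6022, 0.231, 0.1688]
ee_rot: [[-0.003, 1.0, -0.004], [1.0, 0.003, 0.001], [0.001, -0.004, -1.0]]
contact_force: [0.8, 0.5, 1.6]
finger_gap: 0.844
t 2.57 pos [0.6022 0.231  0.1688] psi 90.18 gap 72.1 F [0.8 0.5 1.6]
shift [-2.5  1.  53.8] rot [-0.0035 -0.0009  0.0031]
```

```bash
python3 -m creep '[{"dx":-2.5,"dy":1.5,"dz":25,"rx":-0.003,"ry":-0.001,"rz":0.003,"fingers":72},{"dx":-2.5,"dy":1.5,"dz":45,"rx":-0.003,"ry":-0.001,"rz":0.003,"fingers":72},{"dx":-2.5,"dy":1.5,"dz":54,"rx":-0.003,"ry":-0.001,"rz":0.003,"fingers":72},{"dx":-2.5,"dy":1.5,"dz":54,"rx":-0.003,"ry":-0.001,"rz":0.003,"fingers":72},{"dx":-2.5,"dy":1.5,"dz":54,"rx":-0.003,"ry":-0.001,"rz":0.003,"fingers":34},{"dx":-2.5,"dy":1.5,"dz":54,"rx":-0.003,"ry":-0.001,"rz":0.003,"fingers":34},{"dx":-2.5,"dy":1.5,"dz":54,"rx":-0.003,"ry":-0.001,"rz":0.003,"fingers":34},{"dx":-2.5,"dy":1.5,"dz":54,"rx":-0.003,"ry":-0.001,"rz":0.003,"fingers":34},{"dx":-2.5,"dy":1.5,"dz":54,"rx":-0.003,"ry":-0.001,"rz":0.003,"fingers":34},{"dx":-2.5,"dy":1.5,"dz":54,"rx":-0.003,"ry":-0.001,"rz":0.003,"fingers":34}]' 30
python3 to.py .467 .4316 .2 94
```

```text
clock: 3.4
tool_pos: [0.6045, 0.2292, 0.117]
ee_rot: [[-0.0, 1.0, 0.002], [1.0, 0.0, 0.001], [0.001, 0.002, -1.0]]
contact_force: [-1.2, -0.1, 5.8]
finger_gap: 0.463
t 3.4 pos [0.6045 0.2292 0.117 ] psi 90.02 gap 39.5 F [-1.2 -0.1  5.8]
shift [ 202.5 -137.2  -83.1] rot [ 0.0023 -0.0008 -0.0695]
```

```bash
python3 -m creep '[{"dx":0,"dy":0,"dz":-10,"rx":0,"ry":0,"rz":0,"fingers":34},{"dx":0,"dy":0,"dz":-28,"rx":0,"ry":0,"rz":0,"fingers":34},{"dx":0,"dy":0,"dz":-45,"rx":0,"ry":0,"rz":0,"fingers":34},{"dx":10,"dy":-7,"dz":-55,"rx":0,"ry":0,"rz":0,"fingers":34},{"dx":30,"dy":-20,"dz":-55,"rx":0,"ry":0,"rz":0,"fingers":34},{"dx":55,"dy":-37,"dz":-55,"rx":0,"ry":0,"rz":0,"fingers":34},{"dx":80,"dy":-54,"dz":-55,"rx":0,"ry":0,"rz":0,"fingers":34},{"dx":105,"dy":-71,"dz":-55,"rx":0,"ry":0,"rz":0,"fingers":34},{"dx":130,"dy":-88,"dz":-55,"rx":0,"ry":0,"rz":0,"fingers":34},{"dx":155,"dy":-105,"dz":-50,"rx":0,"ry":0,"rz":0,"fingers":34}]' >/dev/null
python3 to.py .467 .432 .1 90
```

```text
t 4.23 pos [0.4979 0.3865 0.1684] psi 90.05 gap 39.3 F [0.4 0.2 0.4]
shift [ 45.4 -31.2  68.4] rot [ 0.0039 -0.0025  0.0009]
```

```bash
python3 -m creep '[{"dx":25,"dy":-18,"dz":10,"rx":0.002,"ry":-0.002,"rz":0,"fingers":34},{"dx":45,"dy":-31,"dz":30,"rx":0.004,"ry":-0.002,"rz":0,"fingers":34},{"dx":45,"dy":-31,"dz":60,"rx":0.004,"ry":-0.002,"rz":0,"fingers":34},{"dx":45,"dy":-31,"dz":90,"rx":0.004,"ry":-0.002,"rz":0,"fingers":34},{"dx":45,"dy":-31,"dz":112,"rx":0.004,"ry":-0.002,"rz":0,"fingers":34},{"dx":45,"dy":-31,"dz":124,"rx":0.004,"ry":-0.002,"rz":0,"fingers":34},{"dx":45,"dy":-31,"dz":130,"rx":0.004,"ry":-0.002,"rz":0,"fingers":34},{"dx":45,"dy":-31,"dz":130,"rx":0.004,"ry":-0.002,"rz":0,"fingers":34}]' >/dev/null
python3 to.py .467 .432 .022 90
python3 - <<'E'
from h import *
s=state();c=camera("wrist");cv2.imwrite("pics/w2.png",c["pixels"]);np.savez("w2.npz",**s,**c)
E
```

```text
t 4.9 pos [0.4667 0.4318 0.0378] psi 90.07 gap 39.5 F [-0.9 -0.9 -0.8]
shift [ 0.2  0.3 15.8] rot [-0.0014  0.0002  0.0012]
```

View pics/w2.png

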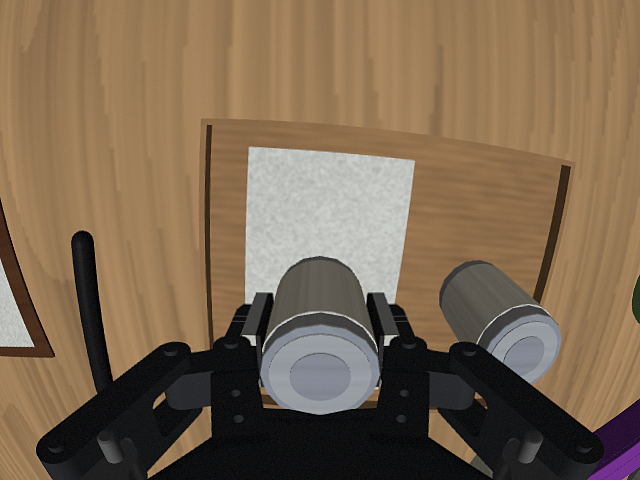

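The tall tin is held straight over the sheet, whose far corners are at (249,147) and (414,160).

```bash
python3 - <<'E'
from h import *
c=dict(np.load("w2.npz"))
a,b=[wat(c,c,u,v,.003)[:2] for u,v in [(249,147),(414,160)]];e=(b-a)/np.linalg.norm(b-a);n=np.array([e[1],-e[0]])
print(a,b,np.linalg.norm(b-a),np.degrees(np.arctan2(e[1],e[0])),"centre",(a+b)/2+.068*n)
E
python3 -m creep '[{"dx":0,"dy":0,"dz":6,"rx":-0.001,"ry":0,"rz":0,"fingers":34},{"dx":0,"dy":0,"dz":11,"rx":-0.001,"ry":0,"rz":0,"fingers":34},{"dx":0,"dy":0,"dz":14,"rx":-0.001,"ry":0,"rz":0,"fingers":34},{"dx":0,"dy":0,"dz":15,"rx":-0.001,"ry":0,"rz":0,"fingers":34},{"dx":0,"dy":0,"dz":15,"rx":-0.001,"ry":0,"rz":0,"fingers":34}]'
```

```text
[0.43377962 0.4991726 ] [0.51311119 0.49336626] 0.07954377021787488 -4.186060889081388 centre [0.4684817  0.42845084]
clock: 5.37
tool_pos: [0.4674, 0.4322, 0.0239]
ee_rot: [[-0.001, 1.0, 0.001], [1.0, 0.001, 0.001], [0.001, 0.001, -1.0]]
contact_force: [-0.3, 0.2, -1.4]
finger_gap: 0.462
```

```bash
python3 -m creep '[{"dx":-2,"dy":0,"dz":1,"rx":0,"ry":0,"rz":0,"fingers":34},{"dx":-2,"dy":0,"dz":2,"rx":0,"ry":0,"rz":0,"fingers":34},{"dx":-2,"dy":0,"dz":2.5,"rx":0,"ry":0,"rz":0,"fingers":34},{"dx":-2,"dy":0,"dz":2.5,"rx":0,"ry":0,"rz":0,"fingers":34}]'
```

```text
clock: 5.7
tool_pos: [0.4676, 0.4299, 0.0221]
ee_rot: [[-0.001, 1.0, 0.001], [1.0, 0.001, 0.0], [0.0, 0.001, -1.0]]
contact_force: [-2.2, -2.1, 3.9]
finger_gap: 0.46
```

```bash
python3 -m creep '[{"dx":0,"dy":0,"dz":0,"rx":0,"ry":0,"rz":0,"fingers":50},{"dx":0,"dy":0,"dz":0,"rx":0,"ry":0,"rz":0,"fingers":64},{"dx":0,"dy":0,"dz":0,"rx":0,"ry":0,"rz":0,"fingers":64},{"dx":0,"dy":0,"dz":-8,"rx":0,"ry":0,"rz":0,"fingers":64},{"dx":0,"dy":0,"dz":-30,"rx":0,"ry":0,"rz":0,"fingers":64},{"dx":0,"dy":0,"dz":-65,"rx":0,"ry":0,"rz":0,"fingers":64},{"dx":0,"dy":0,"dz":-100,"rx":0,"ry":0,"rz":0,"fingers":64},{"dx":0,"dy":0,"dz":-140,"rx":0,"ry":0,"rz":0,"fingers":75},{"dx":-35,"dy":23,"dz":-150,"rx":0,"ry":0,"rz":0,"fingers":80},{"dx":-70,"dy":46,"dz":-160,"rx":0,"ry":0,"rz":0,"fingers":80}]'>/dev/null
python3 to.py .604 .215 .19 90
```

```text
t 6.53 pos [0.5112 0.3655 0.1855] psi 90.43 gap 79.6 F [ 1.5 -1.6 -0.5]
shift [-151.1   91.7   -4.8] rot [ 0.0053 -0.005   0.0075]
```

```bash
python3 -m creep '[{"dx":-35,"dy":21,"dz":-5,"rx":0.005,"ry":-0.005,"rz":0.007,"fingers":80},{"dx":-70,"dy":42,"dz":-5,"rx":0.005,"ry":-0.005,"rz":0.007,"fingers":80},{"dx":-105,"dy":63,"dz":-5,"rx":0.005,"ry":-0.005,"rz":0.007,"fingers":80},{"dx":-130,"dy":80,"dz":-5,"rx":0.005,"ry":-0.005,"rz":0.007,"fingers":80},{"dx":-145,"dy":90,"dz":-5,"rx":0.005,"ry":-0.005,"rz":0.007,"fingers":80},{"dx":-151,"dy":92,"dz":-5,"rx":0.005,"ry":-0.005,"rz":0.007,"fingers":80},{"dx":-151,"dy":92,"dz":-5,"rx":0.005,"ry":-0.005,"rz":0.007,"fingers":80}]'>/dev/null
python3 to.py .604 .230 .07 90
python3 - <<'E'
from h import *
s=state();c=camera("wrist");cv2.imwrite("pics/w3.png",c["pixels"]);np.savez("w3.npz",**s,**c)
E
```

```text
t 7.12 pos [0.605  0.2133 0.1903] psi 89.84 gap 79.7 F [-0.9  0.3  0.8]
shift [ 16.7  -1.  120.3] rot [ 0.0003  0.0005 -0.0027]
```

View pics/w3.png

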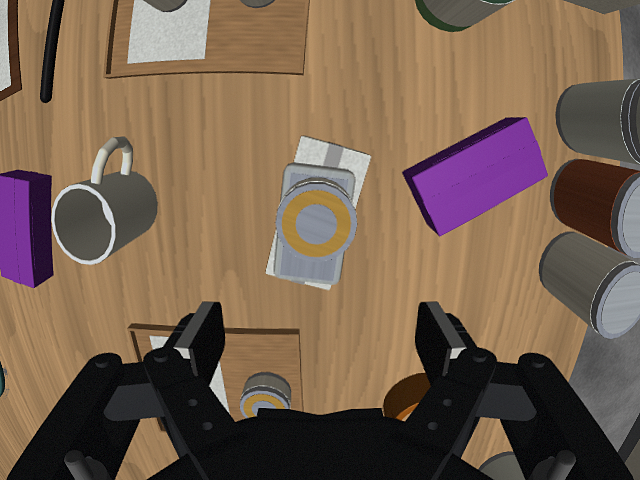

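The round lid centre is at (316.5,222). The flat tin corners are at about (287,165), (354,168), (342,287) and (277,281).

```bash
python3 - <<'E'
from h import *
c=dict(np.load("w3.npz"))
print("round",wat(c,c,316.5,222,.098)[:2])
for z,ps in ((.064,[(287,165),(354,168),(342,287),(277,281)]),):
    P=np.array([wat(c,c,*p,z) for p in ps])[:,:2];print(P.round(4),P.mean(0))
P=[wat(c,c,*p,.04)[:2] for p in [(301,136),(371,156)]];e=P[1]-P[0];print("carton far edge",P,np.degrees(np.arctan2(e[1],e[0])))
E
python3 -m creep '[{"dx":10,"dy":-1,"dz":25,"rx":0,"ry":0,"rz":-0.003,"fingers":78},{"dx":17,"dy":-1,"dz":60,"rx":0,"ry":0,"rz":-0.003,"fingers":78},{"dx":17,"dy":-1,"dz":80,"rx":0,"ry":0,"rz":-0.003,"fingers":78},{"dx":17,"dy":-1,"dz":80,"rx":0,"ry":0,"rz":-0.003,"fingers":78}]'>/dev/null
python3 to.py .604 .230 .069 90
```

```text
round [0.60382136 0.22902234]
[[0.5823 0.2631]
 [0.6308 0.2608]
 [0.6233 0.1676]
 [0.5721 0.1727]] [0.60212883 0.21606267]
carton far edge [array([0.59147134, 0.28367868]), array([0.6463132 , 0.26811695])] -15.841626684834704
t 7.5 pos [0.5981 0.2346 0.106 ] psi 90.48 gap 78.0 F [-1.  -0.  -1.3]
shift [-4.6  6.2 37. ] rot [-0.0085  0.0009  0.0083]
```

```bash
python3 -m creep '[{"dx":-5,"dy":6,"dz":5,"rx":-0.008,"ry":0,"rz":0.008,"fingers":78},{"dx":-5,"dy":6,"dz":22,"rx":-0.008,"ry":0,"rz":0.008,"fingers":78},{"dx":-5.5,"dy":6,"dz":33,"rx":-0.008,"ry":0,"rz":0.008,"fingers":78},{"dx":-5.5,"dy":6,"dz":37,"rx":-0.008,"ry":0,"rz":0.008,"fingers":78},{"dx":-5.5,"dy":6,"dz":37,"rx":-0.008,"ry":0,"rz":0.008,"fingers":78}]'
python3 to.py .604 .2293 .069 90
```

```text
clock: 7.92
tool_pos: [0.6034, 0.2293, 0.0687]
ee_rot: [[-0.001, 1.0, -0.001], [1.0, 0.001, -0.001], [-0.001, -0.001, -1.0]]
contact_force: [-0.7, 0.3, 0.2]
finger_gap: 0.913
t 7.92 pos [0.6034 0.2293 0.0687] psi 90.04 gap 78.0 F [-0.7  0.3  0.2]
shift [-0.   0.6 -0.3] rot [-0.0013  0.001   0.0007]
```

```bash
python3 -m creep '[{"dx":0,"dy":0.5,"dz":0,"rx":0,"ry":0,"rz":0,"fingers":62},{"dx":0,"dy":0.5,"dz":0,"rx":0,"ry":0,"rz":0,"fingers":48},{"dx":0,"dy":0.5,"dz":0,"rx":0,"ry":0,"rz":0,"fingers":48},{"dx":0,"dy":0.5,"dz":0,"rx":0,"ry":0,"rz":0,"fingers":48},{"dx":0,"dy":0.5,"dz":0,"rx":0,"ry":0,"rz":0,"fingers":48},{"dx":0,"dy":0.5,"dz":0,"rx":0,"ry":0,"rz":0,"fingers":48}]' 30
python3 -m creep '[{"dx":0,"dy":0,"dz":-8,"rx":0,"ry":0,"rz":0,"fingers":48},{"dx":0,"dy":0,"dz":-20,"rx":0,"ry":0,"rz":0,"fingers":48},{"dx":0,"dy":0,"dz":-35,"rx":0,"ry":0,"rz":0,"fingers":48},{"dx":0,"dy":0,"dz":-50,"rx":0,"ry":0,"rz":0,"fingers":48},{"dx":0,"dy":0,"dz":-50,"rx":0,"ry":0,"rz":0,"fingers":48}]' >/dev/null
python3 to.py .454 .0118 .12 90
```

```text
clock: 8.42
tool_pos: [0.6046, 0.2298, 0.07]
ee_rot: [[-0.001, 1.0, 0.001], [1.0, 0.001, -0.0], [-0.0, 0.001, -1.0]]
contact_force: [-1.3, -0.0, 6.3]
finger_gap: 0.624
t 8.83 pos [0.6068 0.2311 0.1246] psi 90.03 gap 53.0 F [ 1.1  1.  -1. ]
shift [-219.2 -152.9    3. ] rot [ 0.0068 -0.0023  0.0006]
```

```bash
python3 -m creep '[{"dx":-12,"dy":-8,"dz":0,"rx":0,"ry":0,"rz":0,"fingers":48},{"dx":-35,"dy":-24,"dz":0,"rx":0.003,"ry":0,"rz":0,"fingers":48},{"dx":-62,"dy":-43,"dz":0,"rx":0.006,"ry":-0.002,"rz":0,"fingers":48},{"dx":-90,"dy":-63,"dz":0,"rx":0.007,"ry":-0.002,"rz":0,"fingers":48},{"dx":-118,"dy":-82,"dz":0,"rx":0.007,"ry":-0.002,"rz":0,"fingers":48},{"dx":-146,"dy":-102,"dz":0,"rx":0.007,"ry":-0.002,"rz":0,"fingers":48},{"dx":-174,"dy":-121,"dz":10,"rx":0.007,"ry":-0.002,"rz":0,"fingers":48},{"dx":-200,"dy":-139,"dz":20,"rx":0.007,"ry":-0.002,"rz":0,"fingers":48},{"dx":-215,"dy":-149,"dz":30,"rx":0.007,"ry":-0.002,"rz":0,"fingers":48},{"dx":-219,"dy":-153,"dz":45,"rx":0.007,"ry":-0.002,"rz":0,"fingers":48}]' >/dev/null
python3 to.py .454 .0118 .035 90
```

```text
t 9.67 pos [0.4529 0.0084 0.0784] psi 89.78 gap 53.3 F [ 1.  -0.1 -1.3]
shift [ 3.5  1.1 43.4] rot [ 0.0002  0.0023 -0.0039]
```

```bash
python3 -m creep '[{"dx":3.5,"dy":1,"dz":15,"rx":0,"ry":0.002,"rz":-0.004,"fingers":48},{"dx":3.5,"dy":1,"dz":35,"rx":0,"ry":0.002,"rz":-0.004,"fingers":48},{"dx":3.5,"dy":1,"dz":50,"rx":0,"ry":0.002,"rz":-0.004,"fingers":48},{"dx":3.5,"dy":1,"dz":54,"rx":0,"ry":0.002,"rz":-0.004,"fingers":48},{"dx":3.5,"dy":1,"dz":54,"rx":0,"ry":0.002,"rz":-0.004,"fingers":48},{"dx":3.5,"dy":1,"dz":54,"rx":0,"ry":0.002,"rz":-0.004,"fingers":48}]' >/dev/null
python3 to.py .454 .0118 .009 90
python3 - <<'E'
from h import *
s=state();c=camera("wrist");cv2.imwrite("pics/w4.png",c["pixels"]);np.savez("w4.npz",**s,**c)
E
```

```text
t 10.17 pos [0.4543 0.0121 0.0249] psi 90.03 gap 52.8 F [ 0.3 -0.2 -0.7]
shift [-0.3 -0.3 15.9] rot [0.0009 0.0002 0.0006]
```

View pics/w4.png

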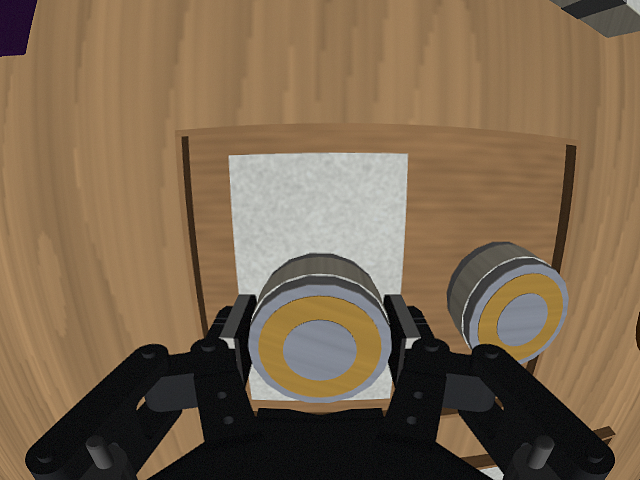

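The round tin is level over its sheet, whose far corners are at (229,155) and (408,153).

```bash
python3 - <<'E'
from h import *
c=dict(np.load("w4.npz"))
a,b=[wat(c,c,u,v,.003)[:2] for u,v in [(229,155),(408,153)]];e=(b-a)/np.linalg.norm(b-a);n=np.array([e[1],-e[0]])
print(np.linalg.norm(b-a),"centre",(a+b)/2+.068*n)
E
python3 -m creep '[{"dx":0,"dy":0,"dz":6,"rx":0,"ry":0,"rz":0,"fingers":48},{"dx":0,"dy":0,"dz":10,"rx":0,"ry":0,"rz":0,"fingers":48},{"dx":0,"dy":0,"dz":13,"rx":0,"ry":0,"rz":0,"fingers":48},{"dx":0,"dy":0,"dz":15,"rx":0,"ry":0,"rz":0,"fingers":48},{"dx":0,"dy":0,"dz":16.5,"rx":0,"ry":0,"rz":0,"fingers":48},{"dx":0,"dy":0,"dz":16.5,"rx":0,"ry":0,"rz":0,"fingers":48}]'
```

```text
0.07993774888203017 centre [0.45543056 0.00912852]
clock: 10.72
tool_pos: [0.4545, 0.012, 0.009]
ee_rot: [[-0.001, 1.0, 0.001], [1.0, 0.001, -0.001], [-0.001, 0.001, -1.0]]
contact_force: [-1.8, -0.3, 3.6]
finger_gap: 0.625
```

```bash
python3 -m creep '[{"dx":0,"dy":0,"dz":0,"rx":0,"ry":0,"rz":0,"fingers":64},{"dx":0,"dy":0,"dz":0,"rx":0,"ry":0,"rz":0,"fingers":73},{"dx":0,"dy":0,"dz":0,"rx":0,"ry":0,"rz":0,"fingers":73},{"dx":0,"dy":0,"dz":-8,"rx":0,"ry":0,"rz":0,"fingers":73},{"dx":0,"dy":0,"dz":-30,"rx":0,"ry":0,"rz":0,"fingers":73},{"dx":0,"dy":0,"dz":-65,"rx":0,"ry":0,"rz":0,"fingers":73},{"dx":5,"dy":4,"dz":-100,"rx":0,"ry":0,"rz":0,"fingers":80},{"dx":30,"dy":22,"dz":-115,"rx":0,"ry":0,"rz":0,"fingers":80},{"dx":60,"dy":44,"dz":-130,"rx":0,"ry":0,"rz":0,"fingers":80},{"dx":93,"dy":67,"dz":-140,"rx":0,"ry":0,"rz":0,"fingers":80}]'
python3 to.py .602 .195 .15 84
```

```text
clock: 11.55
tool_pos: [0.5227, 0.1047, 0.1517]
ee_rot: [[0.003, 1.0, 0.004], [1.0, -0.003, -0.002], [-0.002, 0.004, -1.0]]
contact_force: [1.0, 0.1, -0.5]
finger_gap: 0.935
t 11.55 pos [0.5227 0.1047 0.1517] psi 89.85 gap 79.8 F [ 1.   0.1 -0.5]
shift [90.5 79.1  1.9] rot [0.0044 0.0015 0.1021]
```

```bash
python3 -m creep '[{"dx":25,"dy":22,"dz":0,"rx":0,"ry":0,"rz":0.02,"fingers":80},{"dx":50,"dy":44,"dz":0,"rx":0,"ry":0,"rz":0.05,"fingers":80},{"dx":72,"dy":63,"dz":0,"rx":0.004,"ry":0.001,"rz":0.08,"fingers":80},{"dx":86,"dy":75,"dz":0,"rx":0.004,"ry":0.001,"rz":0.1,"fingers":80},{"dx":90,"dy":79,"dz":0,"rx":0.004,"ry":0.001,"rz":0.1,"fingers":80},{"dx":90,"dy":79,"dz":0,"rx":0.004,"ry":0.001,"rz":0.1,"fingers":80},{"dx":90,"dy":79,"dz":0,"rx":0.004,"ry":0.001,"rz":0.1,"fingers":80}]' >/dev/null
python3 to.py .602 .2165 .05 84
python3 - <<'E'
from h import *
s=state();c=camera("wrist");cv2.imwrite("pics/w5.png",cv2.resize(c["pixels"][70:340,180:460],None,fx=2.2,fy=2.2,interpolation=2));np.savez("w5.npz",**s,**c)
E
```

```text
t 12.13 pos [0.6011 0.1937 0.1518] psi 84.14 gap 79.9 F [-0.4  1.1 -0.5]
shift [ 22.9  -1.4 101.7] rot [-0.0006  0.0015  0.0025]
```

View pics/w5.png

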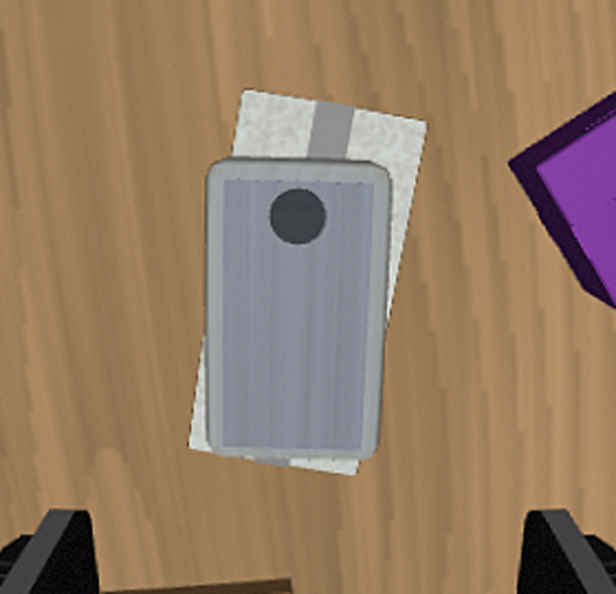

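The flat tin lies nearly square to the tool. Its crop corners are (208,161), (391,164), (377,457) and (210,456). The carton corners are (243,89), (428,122), (357,474) and (190,448).

```bash
python3 - <<'E'
from h import *
c=dict(np.load("w5.npz"))
for n,z,ps in (("outer",.062,[(208,161),(391,164),(377,457),(210,456)]),("panel",.064,[(224,181),(374,181),(364,448),(223,447)]),("carton",.04,[(243,89),(428,122),(357,474),(190,448)])):
    P=np.array([wat(c,c,180+(u+.5)/2.2-.5,70+(v+.5)/2.2-.5,z) for u,v in ps])[:,:2]
    E=np.roll(P,-1,0)-P;a=[np.degrees(np.arctan2(*x)) for x in (E[0][::-1],-E[2][::-1])];b=[np.degrees(np.arctan2(-x[0],x[1])) for x in(-E[1],E[3])]
    print(n,P.mean(0),np.linalg.norm(E,axis=1).round(4),"yaw",np.round(a+b,1))
E
python3 to.py .602 .2165 .05 84
```

```text
outer [0.60082551 0.21613053] [0.0515 0.0885 0.0515 0.0892] yaw [-6.9 -6.1 -7.2 -7.2]
panel [0.6007328  0.21543503] [0.042  0.0799 0.0428 0.0797] yaw [-6.  -6.2 -6.9 -7.5]
carton [0.60301415 0.21896578] [0.0576 0.1183 0.0572 0.1187] yaw [-15.7 -15.3 -15.7 -15.5]
t 12.18 pos [0.6011 0.1931 0.1519] psi 84.09 gap 79.8 F [ 0.  -0.6  0.5]
shift [ 23.5  -1.5 101.8] rot [-0.0004  0.0018  0.0017]
```

```bash
python3 -m creep '[{"dx":12,"dy":-1,"dz":20,"rx":0,"ry":0.002,"rz":0.01,"fingers":80},{"dx":23,"dy":-2,"dz":50,"rx":0,"ry":0.002,"rz":0.02,"fingers":80},{"dx":23,"dy":-2,"dz":75,"rx":0,"ry":0.002,"rz":0.02,"fingers":80},{"dx":23,"dy":-2,"dz":80,"rx":0,"ry":0.002,"rz":0.02,"fingers":80},{"dx":23,"dy":-2,"dz":80,"rx":0,"ry":0.002,"rz":0.02,"fingers":80}]'>/dev/null
python3 to.py .6015 .216 .043 83
```

```text
t 12.6 pos [0.5999 0.2139 0.0702] psi 82.9 gap 79.9 F [ 0.2  0.4 -0.1]
shift [ 2.4  1.5 27.2] rot [-0.0041  0.0026 -0.0018]
```

```bash
python3 -m creep '[{"dx":2,"dy":1.5,"dz":10,"rx":-0.004,"ry":0.003,"rz":-0.002,"fingers":76},{"dx":2,"dy":1.5,"dz":20,"rx":-0.004,"ry":0.003,"rz":-0.002,"fingers":70},{"dx":2,"dy":1.5,"dz":25,"rx":-0.004,"ry":0.003,"rz":-0.002,"fingers":66},{"dx":2,"dy":1.5,"dz":27,"rx":-0.004,"ry":0.003,"rz":-0.002,"fingers":66},{"dx":2,"dy":1.5,"dz":27,"rx":-0.004,"ry":0.003,"rz":-0.002,"fingers":66}]'
python3 to.py .6015 .216 .043 83
```

```text
clock: 13.02
tool_pos: [0.6014, 0.2154, 0.0429]
ee_rot: [[0.122, 0.993, -0.001], [0.993, -0.122, 0.0], [0.0, -0.001, -1.0]]
contact_force: [-0.1, -0.1, 0.0]
finger_gap: 0.77
t 13.02 pos [0.6014 0.2154 0.0429] psi 83.0 gap 65.8 F [-0.1 -0.1  0. ]
shift [ 0.6  0.1 -0.1] rot [-0.0006 -0.0002 -0.    ]
```

```bash
python3 -m creep '[{"dx":0.5,"dy":0,"dz":0,"rx":0,"ry":0,"rz":0,"fingers":48},{"dx":0.5,"dy":0,"dz":0,"rx":0,"ry":0,"rz":0,"fingers":48},{"dx":0.5,"dy":0,"dz":0,"rx":0,"ry":0,"rz":0,"fingers":48},{"dx":0.5,"dy":0,"dz":0,"rx":0,"ry":0,"rz":0,"fingers":48},{"dx":0.5,"dy":0,"dz":0,"rx":0,"ry":0,"rz":0,"fingers":48}]' 40
python3 -m creep '[{"dx":0,"dy":0,"dz":-6,"rx":0,"ry":0,"rz":0,"fingers":48},{"dx":0,"dy":0,"dz":-16,"rx":0,"ry":0,"rz":0,"fingers":48},{"dx":0,"dy":0,"dz":-30,"rx":0,"ry":0,"rz":0,"fingers":48},{"dx":0,"dy":0,"dz":-50,"rx":0,"ry":0,"rz":0,"fingers":48},{"dx":0,"dy":0,"dz":-75,"rx":0,"ry":0,"rz":0,"fingers":48},{"dx":0,"dy":0,"dz":-90,"rx":0,"ry":0,"rz":0,"fingers":48},{"dx":0,"dy":0,"dz":-90,"rx":0,"ry":0,"rz":0,"fingers":48}]'
python3 to.py .5717 -.2066 .12 88.3
```

```text
clock: 13.43
tool_pos: [0.6018, 0.2162, 0.0435]
ee_rot: [[0.122, 0.993, 0.0], [0.993, -0.122, 0.001], [0.001, 0.0, -1.0]]
contact_force: [0.4, 0.1, 2.9]
finger_gap: 0.621
clock: 14.02
tool_pos: [0.6041, 0.2175, 0.1388]
ee_rot: [[0.122, 0.993, 0.008], [0.993, -0.122, 0.003], [0.004, 0.007, -1.0]]
contact_force: [0.3, 0.7, -0.9]
finger_gap: 0.626
t 14.02 pos [0.6041 0.2175 0.1388] psi 83.01 gap 53.4 F [ 0.3  0.7 -0.9]
shift [-424.9   19.3   17.1] rot [ 0.0077 -0.004  -0.0924]
```

```bash
python3 -m creep '[{"dx":-12,"dy":0,"dz":0,"rx":0,"ry":0,"rz":0,"fingers":48},{"dx":-36,"dy":1,"dz":0,"rx":0.004,"ry":-0.002,"rz":-0.01,"fingers":48},{"dx":-66,"dy":3,"dz":0,"rx":0.008,"ry":-0.004,"rz":-0.02,"fingers":48},{"dx":-98,"dy":5,"dz":0,"rx":0.008,"ry":-0.004,"rz":-0.03,"fingers":48},{"dx":-130,"dy":6,"dz":0,"rx":0.008,"ry":-0.004,"rz":-0.04,"fingers":48},{"dx":-162,"dy":7,"dz":0,"rx":0.008,"ry":-0.004,"rz":-0.05,"fingers":48},{"dx":-194,"dy":9,"dz":0,"rx":0.008,"ry":-0.004,"rz":-0.06,"fingers":48},{"dx":-226,"dy":10,"dz":0,"rx":0.008,"ry":-0.004,"rz":-0.07,"fingers":48},{"dx":-258,"dy":12,"dz":0,"rx":0.008,"ry":-0.004,"rz":-0.08,"fingers":48},{"dx":-290,"dy":13,"dz":0,"rx":0.008,"ry":-0.004,"rz":-0.09,"fingers":48}]'>/dev/null
python3 to.py .5717 -.2066 .06 88.3
```

```text
t 14.85 pos [ 0.5803 -0.0746  0.1368] psi 88.15 gap 53.1 F [ 1.  -0.1 -1.3]
shift [-132.2   -4.2   76.9] rot [-0.0021  0.0004 -0.0026]
```

```bash
python3 -m creep '[{"dx":-30,"dy":-1,"dz":0,"rx":0,"ry":0,"rz":0,"fingers":48},{"dx":-62,"dy":-2,"dz":0,"rx":-0.002,"ry":0,"rz":-0.002,"fingers":48},{"dx":-92,"dy":-3,"dz":10,"rx":-0.002,"ry":0,"rz":-0.002,"fingers":48},{"dx":-116,"dy":-4,"dz":25,"rx":-0.002,"ry":0,"rz":-0.002,"fingers":48},{"dx":-129,"dy":-4,"dz":50,"rx":-0.002,"ry":0,"rz":-0.002,"fingers":48},{"dx":-132,"dy":-4,"dz":80,"rx":-0.002,"ry":0,"rz":-0.002,"fingers":48},{"dx":-132,"dy":-4,"dz":100,"rx":-0.002,"ry":0,"rz":-0.002,"fingers":48},{"dx":-132,"dy":-4,"dz":112,"rx":-0.002,"ry":0,"rz":-0.002,"fingers":48},{"dx":-132,"dy":-4,"dz":112,"rx":-0.002,"ry":0,"rz":-0.002,"fingers":48}]'>/dev/null
python3 to.py .5717 -.2066 .0065 88.3
python3 - <<'E'
from h import *
s=state();c=camera("wrist");cv2.imwrite("pics/w6.png",c["pixels"]);np.savez("w6.npz",**s,**c)
E
```

```text
t 15.6 pos [ 0.5688 -0.2063  0.0216] psi 88.24 gap 52.9 F [-0.4  0.2 -1.5]
shift [-0.3  3.  15.1] rot [-0.0062 -0.0014 -0.001 ]
```

View pics/w6.png

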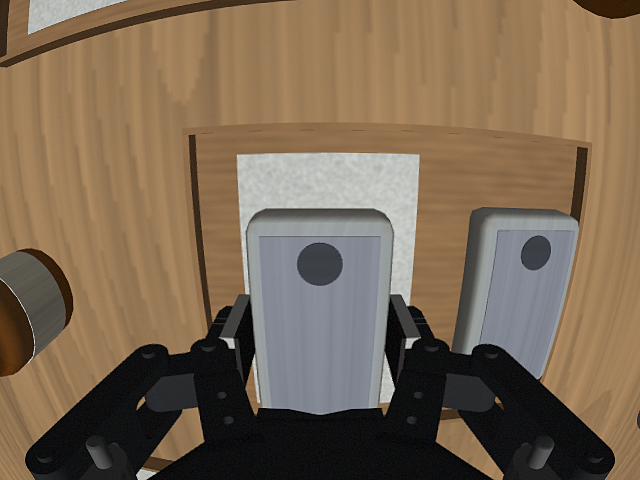

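The flat tin is square over its sheet, whose far corners are at (237,154) and (419,154).

```bash
python3 - <<'E'
from h import *
c=dict(np.load("w6.npz"))
a,b=[wat(c,c,u,v,.003)[:2] for u,v in [(237,154),(419,154)]];e=(b-a)/np.linalg.norm(b-a);n=np.array([e[1],-e[0]])
print(np.linalg.norm(b-a),"centre",(a+b)/2+.068*n,np.degrees(np.arctan2(e[1],e[0])))
E
python3 -m creep '[{"dx":-1,"dy":3,"dz":4,"rx":-0.006,"ry":-0.001,"rz":0,"fingers":48},{"dx":-1,"dy":3,"dz":8,"rx":-0.006,"ry":-0.001,"rz":0,"fingers":48},{"dx":-1,"dy":3,"dz":11,"rx":-0.006,"ry":-0.001,"rz":0,"fingers":48},{"dx":-1,"dy":3,"dz":13,"rx":-0.006,"ry":-0.001,"rz":0,"fingers":48},{"dx":-1,"dy":3,"dz":14.5,"rx":-0.006,"ry":-0.001,"rz":0,"fingers":48},{"dx":-1,"dy":3,"dz":15.5,"rx":-0.006,"ry":-0.001,"rz":0,"fingers":48},{"dx":-1,"dy":3,"dz":15.5,"rx":-0.006,"ry":-0.001,"rz":0,"fingers":48}]'
```

```text
0.07975228097224295 centre [ 0.57355256 -0.20907613] -1.5292809402494607
clock: 16.23
tool_pos: [0.5733, -0.2072, 0.0081]
ee_rot: [[0.03, 1.0, 0.003], [1.0, -0.03, -0.0], [-0.0, 0.003, -1.0]]
contact_force: [-0.2, 0.1, -0.6]
finger_gap: 0.625
```

```bash
python3 -m creep '[{"dx":0,"dy":-1,"dz":1,"rx":0,"ry":0.003,"rz":0,"fingers":48},{"dx":0,"dy":-1,"dz":2,"rx":0,"ry":0.003,"rz":0,"fingers":48},{"dx":0,"dy":-1,"dz":2.5,"rx":0,"ry":0.003,"rz":0,"fingers":48},{"dx":0,"dy":-1,"dz":2.5,"rx":0,"ry":0.003,"rz":0,"fingers":48}]'
```

```text
clock: 16.57
tool_pos: [0.5723, -0.2072, 0.0065]
ee_rot: [[0.03, 1.0, 0.002], [1.0, -0.03, 0.002], [0.002, 0.002, -1.0]]
contact_force: [-2.0, 1.2, 6.2]
finger_gap: 0.622
```

```bash
python3 -m creep '[{"dx":0,"dy":0,"dz":0,"rx":0,"ry":0,"rz":0,"fingers":62},{"dx":0,"dy":0,"dz":0,"rx":0,"ry":0,"rz":0,"fingers":71},{"dx":0,"dy":0,"dz":0,"rx":0,"ry":0,"rz":0,"fingers":71},{"dx":0,"dy":0,"dz":-8,"rx":0,"ry":0,"rz":0,"fingers":71},{"dx":0,"dy":0,"dz":-30,"rx":0,"ry":0,"rz":0,"fingers":71},{"dx":0,"dy":0,"dz":-65,"rx":0,"ry":0,"rz":0,"fingers":75},{"dx":10,"dy":0,"dz":-100,"rx":0,"ry":0,"rz":0,"fingers":84},{"dx":40,"dy":1,"dz":-125,"rx":0,"ry":0,"rz":0,"fingers":84},{"dx":80,"dy":2,"dz":-140,"rx":0,"ry":0,"rz":0,"fingers":84},{"dx":120,"dy":2,"dz":-140,"rx":0,"ry":0,"rz":0.03,"fingers":84}]'>/dev/null
python3 to.py .603 .2 .14 74.4
```

```text
t 17.4 pos [ 0.58   -0.0879  0.1513] psi 86.35 gap 84.3 F [1.3 0.7 0.8]
shift [288.8   4.5  11.6] rot [ 0.0098 -0.0019  0.2085]
```

```bash
python3 -m creep '[{"dx":40,"dy":1,"dz":0,"rx":0,"ry":0,"rz":0.02,"fingers":84},{"dx":80,"dy":2,"dz":0,"rx":0,"ry":0,"rz":0.05,"fingers":84},{"dx":120,"dy":3,"dz":0,"rx":0,"ry":0,"rz":0.08,"fingers":84},{"dx":160,"dy":4,"dz":0,"rx":0.005,"ry":0,"rz":0.12,"fingers":84},{"dx":200,"dy":4,"dz":0,"rx":0.01,"ry":-0.002,"rz":0.16,"fingers":84},{"dx":235,"dy":4,"dz":5,"rx":0.01,"ry":-0.002,"rz":0.19,"fingers":84},{"dx":265,"dy":4,"dz":10,"rx":0.01,"ry":-0.002,"rz":0.208,"fingers":84},{"dx":284,"dy":4,"dz":11,"rx":0.01,"ry":-0.002,"rz":0.208,"fingers":84},{"dx":289,"dy":4,"dz":11,"rx":0.01,"ry":-0.002,"rz":0.208,"fingers":84},{"dx":289,"dy":4,"dz":11,"rx":0.01,"ry":-0.002,"rz":0.208,"fingers":84}]'>/dev/null
python3 to.py .603 .219 .025 74.4
python3 - <<'E'
from h import *
s=state();c=camera("wrist");cv2.imwrite("pics/w7.png",cv2.resize(c["pixels"][70:340,180:460],None,fx=2.2,fy=2.2,interpolation=2));np.savez("w7.npz",**s,**c)
E
```

```text
t 18.23 pos [0.602  0.2023 0.1409] psi 74.62 gap 83.5 F [-0.3 -0.1  0.8]
shift [ 16.3  -3.4 115.9] rot [-0.0004 -0.0007  0.0039]
```

View pics/w7.png

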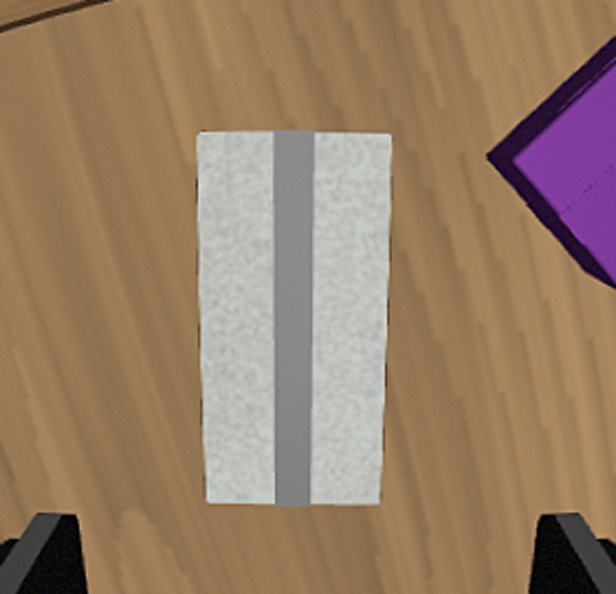

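The carton lies square to the tool, with crop corners (197,132), (391,134), (380,504) and (206,503). The purple box is clear of the right finger.

```bash
python3 - <<'E'
from h import *
c=dict(np.load("w7.npz"))
for n,z,ps in (("carton",.04,[(197,132),(391,134),(380,504),(206,503)]),):
    P=np.array([wat(c,c,180+(u+.5)/2.2-.5,70+(v+.5)/2.2-.5,z) for u,v in ps])[:,:2]
    E=np.roll(P,-1,0)-P;a=[np.degrees(np.arctan2(*x)) for x in (E[0][::-1],-E[2][::-1])];b=[np.degrees(np.arctan2(-x[0],x[1])) for x in(-E[1],E[3])]
    print(n,P.mean(0),np.linalg.norm(E,axis=1).round(4),"yaw",np.round(a+b,1))
E
python3 -m creep '[{"dx":8,"dy":-2,"dz":20,"rx":0,"ry":0,"rz":0,"fingers":84},{"dx":16,"dy":-3.5,"dz":45,"rx":0,"ry":0,"rz":0,"fingers":84},{"dx":16,"dy":-3.5,"dz":70,"rx":0,"ry":0,"rz":0,"fingers":84},{"dx":16,"dy":-3.5,"dz":75,"rx":0,"ry":0,"rz":0,"fingers":84},{"dx":16,"dy":-3.5,"dz":75,"rx":0,"ry":0,"rz":0,"fingers":84}]'>/dev/null
python3 to.py .603 .219 .010 74.4
```

```text
carton [0.60269603 0.2187741 ] [0.0571 0.1185 0.0575 0.1191] yaw [-16.2 -15.6 -15.7 -15.9]
t 18.7 pos [0.6027 0.2131 0.064 ] psi 74.32 gap 83.7 F [0.3 0.  1. ]
shift [ 6.  -1.1 54. ] rot [-0.0027  0.0042 -0.0014]
```

```bash
python3 -m creep '[{"dx":6,"dy":-1,"dz":15,"rx":-0.003,"ry":0.004,"rz":0,"fingers":80},{"dx":6,"dy":-1,"dz":35,"rx":-0.003,"ry":0.004,"rz":0,"fingers":76},{"dx":6,"dy":-1,"dz":48,"rx":-0.003,"ry":0.004,"rz":0,"fingers":72},{"dx":6,"dy":-1,"dz":54,"rx":-0.003,"ry":0.004,"rz":0,"fingers":72},{"dx":6,"dy":-1,"dz":54,"rx":-0.003,"ry":0.004,"rz":0,"fingers":72}]'
python3 to.py .603 .219 .010 74.4
```

```text
clock: 19.12
tool_pos: [0.603, 0.2178, 0.0095]
ee_rot: [[0.271, 0.962, -0.001], [0.962, -0.271, -0.001], [-0.001, -0.001, -1.0]]
contact_force: [-0.3, -0.1, 0.4]
finger_gap: 0.843
t 19.12 pos [0.603  0.2178 0.0095] psi 74.26 gap 72.0 F [-0.3 -0.1  0.4]
shift [ 1.2 -0.3 -0.5] rot [-0.0006  0.0014 -0.0025]
```

```bash
python3 -m creep '[{"dx":1,"dy":0,"dz":0,"rx":0,"ry":0.001,"rz":0,"fingers":52},{"dx":1,"dy":0,"dz":0,"rx":0,"ry":0.001,"rz":0,"fingers":52},{"dx":1,"dy":0,"dz":0,"rx":0,"ry":0.001,"rz":0,"fingers":52},{"dx":1,"dy":0,"dz":0,"rx":0,"ry":0.001,"rz":0,"fingers":52},{"dx":1,"dy":0,"dz":0,"rx":0,"ry":0.001,"rz":0,"fingers":52}]' 60
python3 -m creep '[{"dx":0,"dy":0,"dz":-6,"rx":0,"ry":0,"rz":0,"fingers":52},{"dx":0,"dy":0,"dz":-16,"rx":0,"ry":0,"rz":0,"fingers":52},{"dx":0,"dy":0,"dz":-32,"rx":0,"ry":0,"rz":0,"fingers":52},{"dx":0,"dy":0,"dz":-55,"rx":0,"ry":0,"rz":0,"fingers":52},{"dx":0,"dy":0,"dz":-82,"rx":0,"ry":0,"rz":0,"fingers":52},{"dx":0,"dy":0,"dz":-110,"rx":0,"ry":0,"rz":0,"fingers":52},{"dx":0,"dy":0,"dz":-125,"rx":0,"ry":0,"rz":0,"fingers":52},{"dx":0,"dy":0,"dz":-130,"rx":0,"ry":0,"rz":0,"fingers":52},{"dx":0,"dy":0,"dz":-130,"rx":0,"ry":0,"rz":0,"fingers":52}]'
python3 to.py .53 -.2 .15 80
```

```text
clock: 19.53
tool_pos: [0.6042, 0.219, 0.0108]
ee_rot: [[0.272, 0.962, 0.001], [0.962, -0.272, 0.0], [0.001, 0.001, -1.0]]
contact_force: [-0.5, -0.2, 6.1]
finger_gap: 0.671
clock: 20.28
tool_pos: [0.6048, 0.2193, 0.1432]
ee_rot: [[0.272, 0.962, 0.005], [0.962, -0.272, 0.001], [0.002, 0.004, -1.0]]
contact_force: [-0.0, 0.1, -2.2]
finger_gap: 0.666
t 20.28 pos [0.6048 0.2193 0.1432] psi 74.24 gap 56.9 F [-0.   0.1 -2.2]
shift [-423.8   41.9   -7.6] rot [ 0.0043 -0.0022 -0.1005]
```

```bash
python3 -m creep '[{"dx":-12,"dy":1,"dz":0,"rx":0,"ry":0,"rz":0,"fingers":52},{"dx":-36,"dy":3,"dz":-2,"rx":0.002,"ry":-0.001,"rz":-0.01,"fingers":52},{"dx":-68,"dy":6,"dz":-4,"rx":0.004,"ry":-0.002,"rz":-0.02,"fingers":52},{"dx":-100,"dy":10,"dz":-6,"rx":0.004,"ry":-0.002,"rz":-0.03,"fingers":52},{"dx":-132,"dy":13,"dz":-8,"rx":0.004,"ry":-0.002,"rz":-0.04,"fingers":52},{"dx":-164,"dy":16,"dz":-8,"rx":0.004,"ry":-0.002,"rz":-0.05,"fingers":52},{"dx":-196,"dy":19,"dz":-8,"rx":0.004,"ry":-0.002,"rz":-0.06,"fingers":52},{"dx":-228,"dy":22,"dz":-8,"rx":0.004,"ry":-0.002,"rz":-0.07,"fingers":52},{"dx":-260,"dy":25,"dz":-8,"rx":0.004,"ry":-0.002,"rz":-0.08,"fingers":52},{"dx":-292,"dy":28,"dz":-8,"rx":0.004,"ry":-0.002,"rz":-0.09,"fingers":52}]'>/dev/null
python3 to.py .4517 -.4222 .15 85.85
```

```text
t 21.12 pos [ 0.5502 -0.0717  0.1491] psi 79.39 gap 56.8 F [ 0.3 -0.6 -1.6]
shift [-362.6  -32.3   -0.6] rot [-0.0029  0.0002 -0.1127]
```

```bash
python3 -m creep '[{"dx":-34,"dy":-2,"dz":0,"rx":0,"ry":0,"rz":-0.01,"fingers":52},{"dx":-68,"dy":-5,"dz":0,"rx":0,"ry":0,"rz":-0.02,"fingers":52},{"dx":-102,"dy":-8,"dz":0,"rx":0,"ry":0,"rz":-0.03,"fingers":52},{"dx":-136,"dy":-11,"dz":0,"rx":-0.003,"ry":0,"rz":-0.04,"fingers":52},{"dx":-170,"dy":-14,"dz":0,"rx":-0.003,"ry":0,"rz":-0.05,"fingers":52},{"dx":-204,"dy":-17,"dz":0,"rx":-0.003,"ry":0,"rz":-0.06,"fingers":52},{"dx":-238,"dy":-21,"dz":0,"rx":-0.003,"ry":0,"rz":-0.075,"fingers":52},{"dx":-272,"dy":-24,"dz":0,"rx":-0.003,"ry":0,"rz":-0.09,"fingers":52},{"dx":-302,"dy":-27,"dz":0,"rx":-0.003,"ry":0,"rz":-0.1,"fingers":52},{"dx":-330,"dy":-30,"dz":0,"rx":-0.003,"ry":0,"rz":-0.11,"fingers":52}]'>/dev/null
python3 to.py .4517 -.4222 .03 85.85
```

```text
t 21.95 pos [ 0.4569 -0.3926  0.1476] psi 85.62 gap 56.8 F [-0.5  0.9 -2.6]
shift [-30.   -2.6 117.5] rot [-0.0032 -0.0011 -0.0041]
```

```bash
python3 -m creep '[{"dx":-18,"dy":-1,"dz":2,"rx":0,"ry":0,"rz":-0.004,"fingers":52},{"dx":-27,"dy":-2,"dz":15,"rx":-0.003,"ry":-0.001,"rz":-0.004,"fingers":52},{"dx":-30,"dy":-2.5,"dz":40,"rx":-0.003,"ry":-0.001,"rz":-0.004,"fingers":52},{"dx":-30,"dy":-2.5,"dz":70,"rx":-0.003,"ry":-0.001,"rz":-0.004,"fingers":52},{"dx":-30,"dy":-2.5,"dz":98,"rx":-0.003,"ry":-0.001,"rz":-0.004,"fingers":52},{"dx":-30,"dy":-2.5,"dz":112,"rx":-0.003,"ry":-0.001,"rz":-0.004,"fingers":52},{"dx":-30,"dy":-2.5,"dz":116,"rx":-0.003,"ry":-0.001,"rz":-0.004,"fingers":52},{"dx":-30,"dy":-2.5,"dz":116,"rx":-0.003,"ry":-0.001,"rz":-0.004,"fingers":52}]'>/dev/null
python3 to.py .4517 -.4222 .0138 85.85
python3 - <<'E'
from h import *
s=state();c=camera("wrist");cv2.imwrite("pics/w8.png",c["pixels"]);np.savez("w8.npz",**s,**c)
E
```

```text
t 22.62 pos [ 0.4511 -0.4207  0.0298] psi 85.9 gap 57.0 F [ 0.4 -0.4 -1.5]
shift [-1.5  0.8 16. ] rot [-0.0026 -0.0027  0.0008]
```

View pics/w8.png

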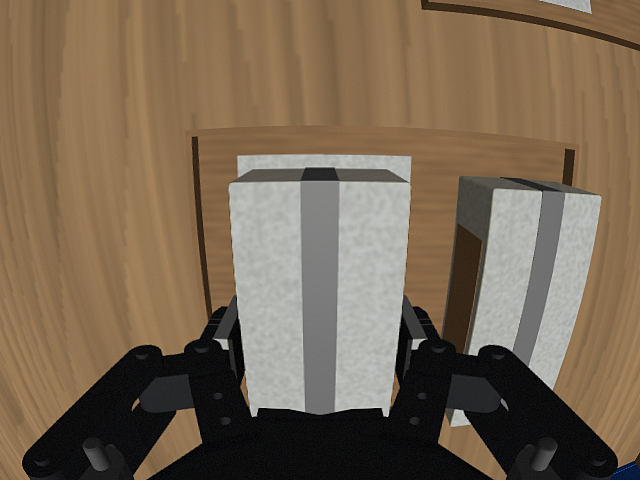

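The carton is square over its sheet, whose far corners are at (237,156) and (411,156).

```bash
python3 - <<'E'
from h import *
c=dict(np.load("w8.npz"))
a,b=[wat(c,c,u,v,.003)[:2] for u,v in [(237,156),(411,156)]];e=(b-a)/np.linalg.norm(b-a);n=np.array([e[1],-e[0]])
print(np.linalg.norm(b-a),"centre",(a+b)/2+.068*n,np.degrees(np.arctan2(e[1],e[0])))
E
python3 -m creep '[{"dx":-2.5,"dy":1,"dz":5,"rx":-0.003,"ry":-0.003,"rz":0,"fingers":52},{"dx":-2.5,"dy":1,"dz":9,"rx":-0.003,"ry":-0.003,"rz":0,"fingers":52},{"dx":-2.5,"dy":1,"dz":12,"rx":-0.003,"ry":-0.003,"rz":0,"fingers":52},{"dx":-2.5,"dy":1,"dz":14,"rx":-0.003,"ry":-0.003,"rz":0,"fingers":52},{"dx":-2.5,"dy":1,"dz":16,"rx":-0.003,"ry":-0.003,"rz":0,"fingers":52},{"dx":-2.5,"dy":1,"dz":17,"rx":-0.003,"ry":-0.003,"rz":0,"fingers":52},{"dx":-2.5,"dy":1,"dz":17,"rx":-0.003,"ry":-0.003,"rz":0,"fingers":52}]'
```

```text
0.0800801694255375 centre [ 0.45384296 -0.42501389] -3.9877127282862976
clock: 23.25
tool_pos: [0.4528, -0.4241, 0.0143]
ee_rot: [[0.072, 0.997, 0.002], [0.997, -0.072, -0.002], [-0.002, 0.003, -1.0]]
contact_force: [-0.3, 0.7, -1.9]
finger_gap: 0.667
```

```bash
python3 -m creep '[{"dx":0,"dy":0,"dz":0.5,"rx":0,"ry":0,"rz":0,"fingers":52},{"dx":0,"dy":0,"dz":1.5,"rx":0,"ry":0,"rz":0,"fingers":52},{"dx":0,"dy":0,"dz":1.5,"rx":0,"ry":0,"rz":0,"fingers":52}]'
```

```text
clock: 23.5
tool_pos: [0.453, -0.4243, 0.0138]
ee_rot: [[0.072, 0.997, 0.002], [0.997, -0.072, -0.003], [-0.003, 0.002, -1.0]]
contact_force: [-1.6, 2.0, 5.3]
finger_gap: 0.67
```

```bash
python3 -m creep '[{"dx":0,"dy":0,"dz":0,"rx":0,"ry":0,"rz":0,"fingers":66},{"dx":0,"dy":0,"dz":0,"rx":0,"ry":0,"rz":0,"fingers":72},{"dx":0,"dy":0,"dz":0,"rx":0,"ry":0,"rz":0,"fingers":72},{"dx":0,"dy":0,"dz":-8,"rx":0,"ry":0,"rz":0,"fingers":72},{"dx":0,"dy":0,"dz":-30,"rx":0,"ry":0,"rz":0,"fingers":72},{"dx":0,"dy":0,"dz":-65,"rx":0,"ry":0,"rz":0,"fingers":72},{"dx":0,"dy":0,"dz":-100,"rx":0,"ry":0,"rz":0,"fingers":72},{"dx":0,"dy":0,"dz":-140,"rx":0,"ry":0,"rz":0,"fingers":72},{"dx":-30,"dy":-20,"dz":-180,"rx":0,"ry":0,"rz":0,"fingers":72},{"dx":-60,"dy":-40,"dz":-210,"rx":0,"ry":0,"rz":0,"fingers":72}]'>/dev/null
python3 -m creep '[{"dx":-35,"dy":-35,"dz":0,"rx":0,"ry":0,"rz":0,"fingers":72},{"dx":-60,"dy":-65,"dz":0,"rx":0,"ry":0,"rz":0,"fingers":72},{"dx":-80,"dy":-95,"dz":0,"rx":0,"ry":0,"rz":0,"fingers":72},{"dx":-100,"dy":-120,"dz":0,"rx":0,"ry":0,"rz":0,"fingers":72},{"dx":-110,"dy":-140,"dz":0,"rx":0,"ry":0,"rz":0,"fingers":72},{"dx":-110,"dy":-140,"dz":0,"rx":0,"ry":0,"rz":0,"fingers":72},{"dx":-110,"dy":-140,"dz":0,"rx":0,"ry":0,"rz":0,"fingers":72}]'
python3 - <<'E'
from h import *
c=camera("top");im=c["pixels"]
cv2.imwrite("pics/t9.png",cv2.resize(im[160:320,90:570],None,fx=1.66,fy=1.66,interpolation=2));np.savez("t9.npz",**c)
t=[im[v-30:v+30,u-40:u+40] for u,v in ((143,272),(326,275),(420,225),(514,275))]
cv2.imwrite("pics/t9b.png",cv2.resize(np.vstack([np.hstack(t[:2]),np.hstack(t[2:])]),None,fx=5,fy=5,interpolation=2))
E
```

```text
clock: 24.92
tool_pos: [0.2701, -0.5701, 0.2162]
ee_rot: [[0.069, 0.998, 0.005], [0.998, -0.069, -0.005], [-0.004, 0.006, -1.0]]
contact_force: [0.2, 0.9, -0.9]
finger_gap: 0.847
```

View pics/t9b.png

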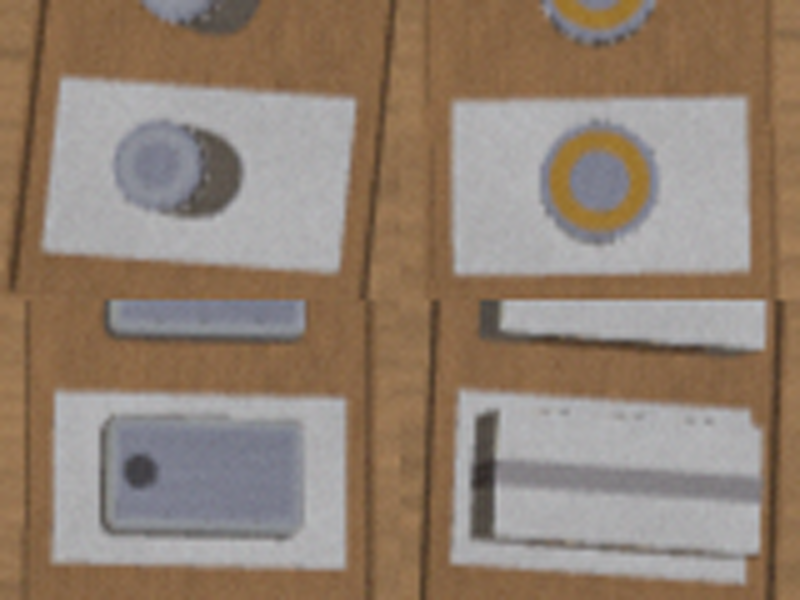

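View pics/t9.png

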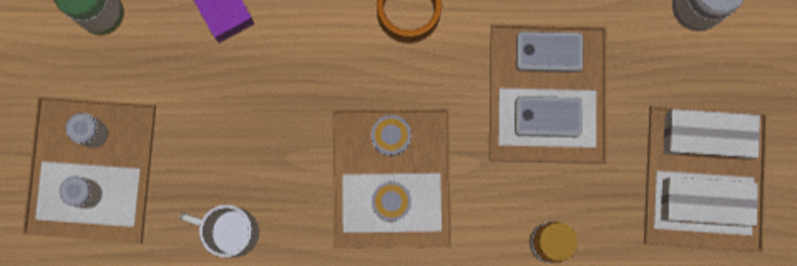

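```bash
python3 - <<'E'
from h import *
c=dict(np.load("t9.npz"))
for n,u,v,z,g in (("tall",103+32,242+33,.067,(.4671,.4316)),("round",326,281,.037,(.454,.0118)),("flat",380+203/5,195+175/5,.027,(.5717,-.2066)),("carton",474+229/5,245+182/5,.043,(.4517,-.4222))):
    p=at(c,u-.4,v-.4,z)[:2];print(n,p.round(4),"err mm",((p-g)*1000).round(1))
E
```

```text
tall [0.4668 0.4297] err mm [-0.3 -1.9]
round [0.4539 0.0117] err mm [-0.1 -0.1]
flat [ 0.5702 -0.2047] err mm [-1.5  1.9]
carton [ 0.4511 -0.4225] err mm [-0.6 -0.3]
```

The last view shows all four upright and centred within about 2.5 mm, the oblong ones parallel to their twins, and the jar and mug where they stood. The robot is clear, so I'm handing in.

```bash
python3 -c "
from station import close_job;print(close_job())"
```

```text
the job is handed in; nothing more can be done
None
```

I unstacked the tall tin, round tin, flat tin and carton one at a time. I lowered each into the tray with its twin until I felt light contact (about 4–6 N), then released it. The job was handed in at about 25 s, with the arm withdrawn and clear of everything; no verdict was given.

- **Position:** the last top view put all four within about 2.5 mm of the middle of their sheets. The earlier wrist views gave sheet centres that differ from that by up to about 4 mm, still well inside the 15 mm limit.
- **Alignment:** the carton and flat tin looked parallel to their twins, and all four looked upright. I judged both by eye in the picture, without measuring angles.
- **Jar and mug:** both looked unmoved, also judged by eye.
- **Problems:** the first move call was refused because its rows lacked keys. I saw no other failures.

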